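Shut the bamboo key box and shoot its bolt into the notch

ROBOT

A 6-joint arm with a two-finger parallel gripper is mounted at the origin on the work surface. World frame = base frame: x ahead of the robot, y to its left, z up, the work surface at z = 0. Lengths are in mm, angles in degrees, forces in N, time in s.
With the tool pointing down it reaches from about 350 to 850 mm from the base axis. Payload 8.1 kg.
Tool frame: the origin (TCP) lies at the very end of the fingers, on their centre line; the grasp point (between the pads) lies 19 mm behind it; z points along the fingers, y is the line along which they close (so a half turn about z gives the same grasp; the last joint's range is limited). The gripper opens to 85 mm and grips with 20 to 120 N. Pads are 22 mm wide; open, the fingers measure 114 mm over their backs; the gripper's body (76 mm by 85 mm) begins 54 mm behind the grasp point. The pads swing forward as they close: fully open they stand 13 mm farther back than shut.
Start: joints at [-68.205, 7.471, 85.268, -0, 87.261, -4.893], TCP at [269.502, -536.073, 231.292] pointing down, gripper open.
Joint ranges: [-169.43, 169.43], [-51.17, 129.36], [1.28, 143.12], [-76.62, 256.62], [0, 156.53], [-152.29, 152.29]. Speed limits (degrees/s): [136.94, 136.94, 159.86, 180, 180, 180].

INTERFACE

Orientations are given as [roll, pitch, yaw] about the fixed x, y, z axes, in that order (R = Rz(yaw) Ry(pitch) Rx(roll)).
In Python, from bench import r gives the robot as it stands.
- The arm moves only by the shell command python3 -m jog 'ROWS' [FORCE]. ROWS is JSON, a list of rows, each a list of 7 numbers: the turn, a rotation vector about the tool's x, y, z in degrees, then the shift along the tool's x, y, z in mm, then the closure, from -1 (fully open) to 1 (shut), so that 0 is half open. A call has 1 to 5 rows; each row shifts and turns the commanded pose from where the row before left it, along the tool's axes as they then stand; what a row does not reach is not made up. A row lasts 1/10 s, in which the tool goes at most 50 mm and 8.59 degrees, less where a joint would pass 70% of its speed; a pose out of reach is approached as far as the arm can. A call is refused whole if a number of a shift passes 50 or a number of a turn 8.59, either way. A call with a gripper value outside its range is refused whole. The fingers move at their own pace and stop on an object; FORCE is the grip in N (left out, the last holds). Time passes only in rows, so rows that do not move let the fingers close. It gives the time, the measured TCP pose, the force, the opening and the grip force at its end, in the units of the state.
- r.sense(): the state, without advancing time (a new reading comes with each control period).
- r.snapshot(name): name is "scene" or "side" or "wrist"; returns a dict with "pixels" (480x640x3 uint8, red, green, blue), "fx", "fy", "cx", "cy" (pixels), "world_to_cam" (4x4, takes a point from world to camera coordinates); the wrist camera has in their place "hand_eye" (4x4, takes a point from camera to tool coordinates, whose origin is the TCP and whose axes are the flange's). Camera axes: x right, y up, looking along -z (the intrinsics and any distortion apply to the point x, -y, -z); pixel columns grow to the right and rows downward; lengths in mm; the calibration is good to about 2 mm. A picture is of the moment at which its call begins: read the wrist's pose just before it. There is no depth.
- r.hand_in(): hands the job in; it is judged then, once.
The state is a dict: "time": time; "joint_pos": joint angles; "qd": joint speeds; "joint_efforts": joint torques, N m; "tool_pos": TCP position; "tcp_rot": TCP orientation; "ft_force": force on the tool from outside, world axes, zero at the start; "wrist_torque": the same for the moment, N m; "finger_gap": finger opening in mm; "grip_force": force on a finger pad.
Only numpy, scipy, OpenCV 4.12 (cv2) and the standard library are available. Lean on these libraries where they do the work, as an engineer would, in place of code of your own. Each camera call takes 0.05 s, during which the arm holds its last target. There are 200 camera calls.

TASK

Push the lid of the bamboo key box fully shut with your fingertips, then push the blue thumb tab so that the bolt slides along its rail through the staple until its spring pin drops into the notch, and stop there without running past it. Do not pinch the tab, lift the lid or pull up the pin, and leave the other things on the shelf where they are. Finish clear of everything.

Things in the scene. Friction and masses are not known exactly. Their poses are not given: they have to be found in the camera images.
- keybox: bamboo key box, fixed, 200 (x) x 260 (y) x 85 mm high shut. Origin: centre of its underside; x towards the lid's hinge, y along the rail the way the bolt closes, z up. Front ledge x -105 to -55 mm, 60 mm high; behind it the tray, rim at z = 75 mm. On the ledge an aluminium rail 26 mm wide at x = -80 mm, y -128 to +68 mm, top at z = 65 mm.
- lid (a joint): lid angle, rad: 0 = fully shut, grows as it is raised; starts at 0.5 to 0.95. Bamboo plate 150 mm deep, 260 mm wide (y), 10 mm thick, hinged on the rear rim (box x = +95 mm, z = 75 mm); the front edge rises. The stiff hinge holds it where it is left; pressing straight down 65 mm in front of the hinge takes 2 to 4 N and shuts it to its stop.
- lid_press (a point): point on the lid's outer (upper) face, 65 mm from the hinge edge, midway along y; it moves with the lid and is at z = 85 mm when shut. The point's axes are those of the lid.
- bolt (a joint): travel of the bolt along box +y, m: starts at 0.005 to 0.065, 0.115 = in the notch, over 0.129 = run past. About 2 to 3 N pushes it; the force dips to nothing as the pin falls in (the bolt snaps forward by itself over the last 6 mm); 7 to 9 N would push it out the far side.
- bolt_mid (a point): middle of the underside of the bolt's dark steel carriage, 26 x 50 (y) x 18 mm, box z 68 to 86 mm, at box x = -80 mm, y = travel - 95 mm. Ahead of it a chrome rod, 10 mm thick, reaches 60 mm farther to +y.
- pin (a joint): drop of the sprung pin in the carriage, m: 0 = riding on the rail, about 0.0045 = dropped into the notch; negative = pulled up.
- pin_cap (a point): top of the pin's red cap (18 mm diameter), in the middle of the carriage; at box z = 98 mm while riding, 94 mm when dropped.
- thumb_face (a point): middle of the face to push on the blue thumb tab; that face looks to box -y (axes as the box). The tab is 30 (x) x 12 (y) x 36 mm high, stands on the -y end of the carriage and moves with it, box z from 86 to 122 mm; this point is at z = 104 mm. Nothing stands behind it above the rail. Pressing on its front and rear faces at once counts as pinching.
- notch (a point): the V notch (dark) in the rail, 12 mm wide at the top: its middle at rail height, box y = +20 mm. The staple on the lid, a chrome loop 28 x 20 (y) x 29 mm, stands at box y = +85 mm, x = -80 mm when the lid is shut and the rod passes through it.
- dish: red ceramic key dish, 110 mm across, 28 mm high; origin centre of the underside. Leave alone.
- whistle: chrome whistle, 49 x 18 x 22 mm, lying along its x; origin under its barrel. Leave alone.
- scoop: lime plastic scoop, 158 mm long along its x, 50 mm wide, 30 mm high; origin under its middle. Leave alone.
- ball_center (a point): centre of the grey hard silicone ball, 42 mm in diameter. Leave alone.
- torch: black pocket torch standing upright, 30 mm in diameter, 110 mm high; origin centre of the underside. Leave alone.
- case: blue spectacle case, 65 x 150 (y) x 50 mm; origin centre of the underside. Leave alone.

How it is judged (in metres and radians):
On the way, in this order (a step that is already met when the one before it is completed fails the run):
1. the lid is fully shut (value of joint lid below 0.03 rad), for 0.2 s.
2. the bolt is in the notch, its pin dropped, with the lid shut (value of joint bolt between 0.111 and 0.119 m and value of joint pin above 0.003 m and value of joint lid below 0.03 rad), for 0.2 s.
At the end, for the whole second after the job is handed in: Lid within 0.03 rad of shut, bolt at rest within 4 mm of the notch's middle with its pin dropped by more than 3 mm, the loose things within 30 mm of where they stood (all of step 2 and velocity of joint bolt between -0.01 and 0.01 m/s and distance of each of dish, whistle, scoop, ball_center, torch, case from where it was at the start of the episode below 0.03 m); the robot touches nothing.
It fails at once if the bolt is run past the notch (more than 14 mm) (value of joint bolt above 0.129 m).
It fails at once if the lid is lifted instead of pushed shut (value of joint lid above 1.08 rad).
It fails at once if the pin is pulled up (value of joint pin below -0.003 m).
It fails at once if the thumb tab is pinched (contact force between the fingers and bolt_c3 above 1 N and contact force between the fingers and bolt_c4 above 1 N).
It fails at once if a loose thing is picked up or knocked away (moved by more than 30 mm) (distance of any of dish, whistle, scoop, ball_center, torch, case from where it was at the start of the episode above 0.03 m).
It also fails if it takes over 51 s, if anything falls off the work surface, if the arm or the gripper's body presses on something with over 40 N, if the wrist force passes 120 N, or if a joint passes its speed limit or range.

## Working session

There is one attempt and no reset: what is moved stays moved. The work goes in short steps, Python scripts to look and compute and a shell command to move; the robot and the scene stay as the last step left them, time stands still between calls to the robot, and variables do not carry over. Pictures are saved under pics/ and viewed, at most 10 in all, crops included, and the job is handed in when it is done.

```bash
mkdir -p pics; ls
python3 - <<'E'
from bench import r
import cv2,pickle
s=r.sense();print(s)
d={}
for n in("scene","side"):
    p=r.snapshot(n);d[n]=p;cv2.imwrite(f"pics/{n}0.png",p["pixels"][:,:,::-1]);print({k:v for k,v in p.items() if k!="pixels"})
pickle.dump(d,open("p0.pkl","wb"))
E
```

```text
pics
{'time': 0.0, 'joint_pos': array([-6.82050537e+01,  7.51599932e+00,  8.53297776e+01,  5.61138485e-04,
        8.72618175e+01, -4.89393246e+00]), 'qd': array([ 0.01467481, -0.0114086 ,  0.02218354,  0.00085353,  0.01904617,
        0.0071795 ]), 'joint_efforts': array([ 1.79193521e-03, -5.69400501e+01, -5.00547266e+01, -2.20277752e-04,
        1.50280137e-02, -1.72975746e-05]), 'tool_pos': array([ 269.29532517, -535.54989133,  230.2303705 ]), 'tcp_rot': array([-1.79892846e+02, -9.73743416e-03,  2.66888423e+01]), 'ft_force': array([ 0.01144077, -0.58421754,  0.9029486 ]), 'wrist_torque': array([ 0.03287902,  0.03155672, -0.01093103]), 'grip_force': 0.0, 'finger_gap': 85.28990001085764}
{'fx': 597.8828175134593, 'fy': 597.8828175134593, 'cx': 327.6149831919532, 'cy': 244.72587531147414, 'world_to_cam': array([[ 4.45306383e-01,  8.95195402e-01, -1.80946948e-02,
        -2.45924093e+02],
       [-6.82770631e-01,  3.52572798e-01,  6.39934909e-01,
         3.29696250e+02],
       [ 5.79246485e-01, -2.72612574e-01,  7.68216047e-01,
        -1.52427909e+03],
       [ 0.00000000e+00,  0.00000000e+00,  0.00000000e+00,
         1.00000000e+00]])}
{'fx': 499.3157255198988, 'fy': 499.3157255198988, 'cx': 323.369027221538, 'cy': 243.25781227969068, 'world_to_cam': array([[-8.19076368e-01, -5.73563350e-01, -1.17892886e-02,
         4.42665439e+02],
       [ 3.59336287e-01, -5.28952419e-01,  7.68821677e-01,
        -2.64859958e+02],
       [-4.47203909e-01,  6.25487347e-01,  6.39354551e-01,
        -6.60247120e+02],
       [ 0.00000000e+00,  0.00000000e+00,  0.00000000e+00,
         1.00000000e+00]])}
```

View pics/scene0.png

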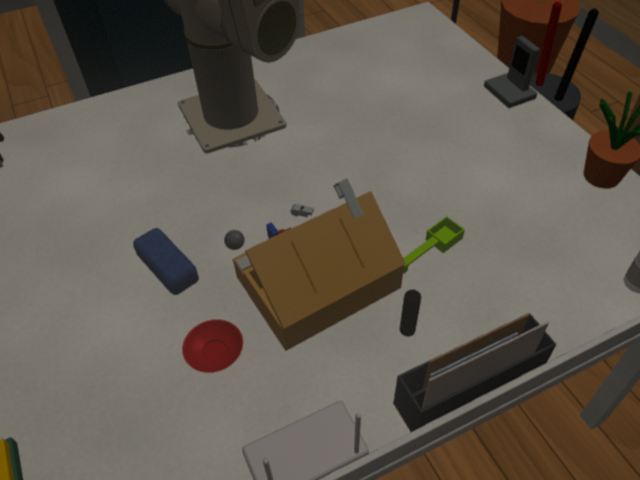

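View pics/side0.png

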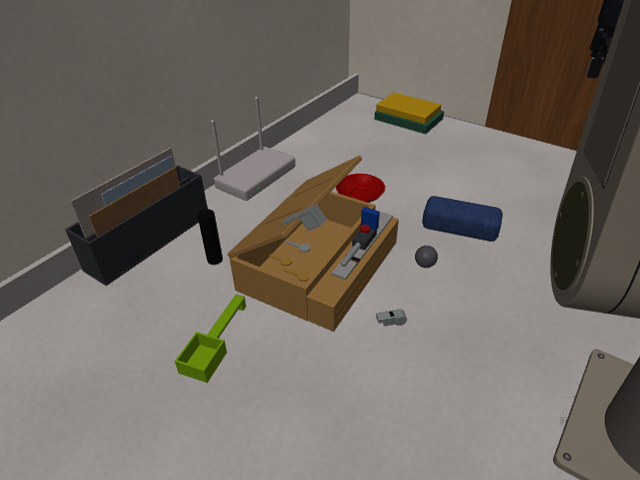

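The scene view shows the box at (320,270), with its ledge facing the robot. The side view shows the ledge's near corner at about (334,305), the blue tab at (370,217) and the red cap at (365,229). I'll zoom in to read the corners.

Run:
```python
import cv2,pickle,numpy as np
d=pickle.load(open("p0.pkl","rb"))
a=d["side"]["pixels"][145:335,220:410,::-1];b=d["scene"]["pixels"][170:360,225:415,::-1]
f=lambda i:cv2.resize(np.clip(i*1.5,0,255).astype(np.uint8),(600,600),interpolation=3)
cv2.imwrite("pics/c1.png",f(a));cv2.imwrite("pics/c2.png",f(b))
```

```text
(no output)
```

View pics/c1.png

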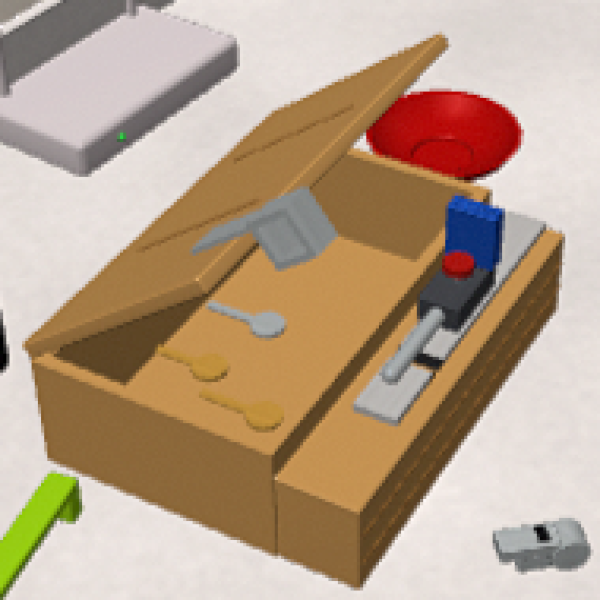

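View pics/c2.png

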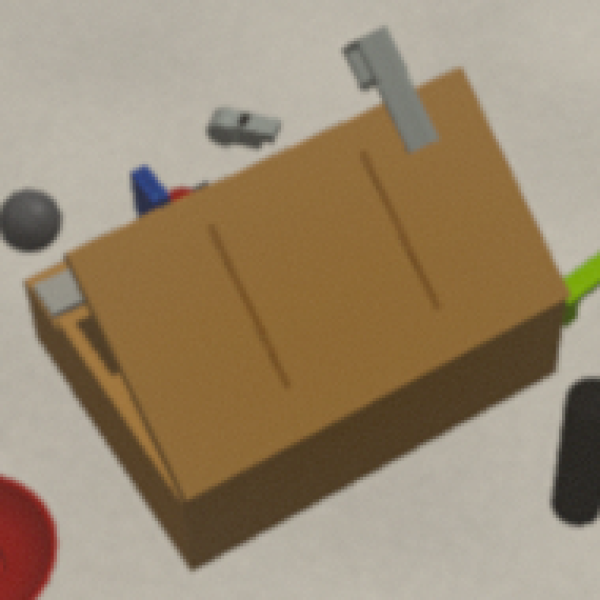

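The crops give the box, lid, rail, cap and tab corners clearly. Next I'll fit the box pose, lid angle and bolt travel together.

```bash
cat > fit.py <<'E'
import pickle,numpy as np
from scipy.optimize import least_squares
d=pickle.load(open("p0.pkl","rb"));k=190/600
S=[((-105,130,60),(359,512)),((-105,130,0),(359,587)),((-105,-130,60),(563,237)),((95,130,0),(50,460)),((-55,130,75),(277,456)),((-93,68,65),(400,422)),((-67,68,65),(356,406)),('L',-130,(445,40)),('B',-80,0,98,(459,256)),('B',-65,-13,122,(450,197)),('B',-95,-13,122,(502,208))]
C=[('L',130,(462,68)),('L',-130,(67,257)),((95,-130,0),(193,570)),((95,130,0),(555,373)),((-105,-130,60),(25,283))]
def pt(o,q):
    if o[0]=='L':
        c,s=np.cos(q[3]),np.sin(q[3]); return np.array([95-150*c+10*s,o[1],75+150*s+10*c])
    if o[0]=='B': return np.array([o[1],q[4]-95+o[2],o[3]])
    return np.array(o[0],float)
def W(p,q):
    c,s=np.cos(q[2]),np.sin(q[2]); return np.array([q[0]+c*p[0]-s*p[1],q[1]+s*p[0]+c*p[1],p[2]])
def proj(c,w):
    x,y,z=(c["world_to_cam"]@np.r_[w,1])[:3]; return np.array([c["cx"]+c["fx"]*x/-z,c["cy"]+c["fy"]*y/z])
def res(q):
    out=[]
    for L,n,off in((S,"side",(220,145)),(C,"scene",(225,170))):
        for o in L: out.append(proj(d[n],W(pt(o,q),q))-(np.array(o[-1])*k+off))
    return np.array(out).ravel()
if __name__=="__main__":
    # tab y-offset relative to cap: +y face at -13 if face at -25
    best=min((least_squares(res,[550,-100,a,.7,40],loss='soft_l1',x_scale=[50,50,.3,.2,20]) for a in(-.4,0,.4)),key=lambda f:f.cost)
    q=best.x;print(q,np.degrees(q[2:4]));print(res(q).reshape(-1,2).round(1).tolist())
    np.save("q.npy",q)
    c,s=np.cos(q[3]),np.sin(q[3])
    for n,p in dict(press=(95-65*c+10*s,0,75+65*s+10*c),press0=(30,0,85),thumb=(-80,q[4]-120,104),thumb_end=(-80,-5,104),staple=(-80,85,90),notch=(-80,20,65)).items(): print(n,W(np.array(p),q).round(1))
E
python3 fit.py
```

```text
[ 5.77860800e+02 -3.22469096e+01  1.08603525e-01  6.07845508e-01
  5.73851403e+01] [ 6.22252364 34.82698223]
[[0.4, -0.0], [0.3, 1.6], [-0.3, -2.0], [-1.4, 0.5], [-1.8, 0.0], [-1.4, -0.8], [-1.5, -0.9], [-0.2, -0.3], [1.0, -1.4], [-0.3, -0.1], [-0.9, 1.2], [-2.2, -1.6], [-1.9, -1.4], [-0.1, 0.1], [-0.1, -1.6], [-1.4, -1.5]]
press [624.9 -27.1 120.3]
press0 [607.7 -29.   85. ]
thumb [ 505.1 -103.2  104. ]
thumb_end [498.9 -45.9 104. ]
staple [489.1  43.6  90. ]
notch [496.2 -21.   65. ]
```

```bash
python3 -m jog '[[0,0,-7.7,0,0,0,1],[0,0,-7.7,0,0,0,1],[0,0,-7.7,0,0,0,1],[0,0,-7.7,0,0,0,1],[0,0,-7.7,0,0,0,1]]' 30; python3 -m jog '[[0,0,-7.7,0,0,0,1],[0,0,-7.7,0,0,0,1],[0,0,-7.7,0,0,0,1],[0,0,-7.7,0,0,0,1],[0,0,0,20,20,0,1]]'; python3 -m jog '[[0,0,0,32,27,0,1],[0,0,0,32,27,0,1],[0,0,0,32,27,0,1],[0,0,0,32,27,0,1],[0,0,0,32,27,0,1]]';python3 -m jog '[[0,0,0,32,27,0,1],[0,0,0,32,27,0,1],[0,0,0,32,27,0,1],[0,0,0,0,0,0,1],[0,0,0,0,0,0,1]]'
```

```text
time: 0.6
tool_pos: [269.4, -535.7, 230.7]
tcp_rot: [-180.0, -0.0, 65.5]
ft_force: [-1.0, -0.7, -0.7]
finger_gap: 12.3
grip_force: 0.0
time: 1.1
tool_pos: [285.6, -515.2, 230.5]
tcp_rot: [-179.9, -0.0, 96.1]
ft_force: [0.6, -0.1, 0.1]
finger_gap: 0.2
grip_force: 0.0
time: 1.6
tool_pos: [405.3, -339.2, 230.9]
tcp_rot: [-180.0, -0.0, 96.0]
ft_force: [0.1, -0.1, -0.4]
finger_gap: 0.2
grip_force: 0.0
time: 2.1
tool_pos: [475.6, -236.1, 230.9]
tcp_rot: [-180.0, -0.0, 96.1]
ft_force: [-0.4, 0.7, -0.3]
finger_gap: -0.3
grip_force: 0.0
```

```bash
python3 -m jog '[[0,0,0,38,31,0,1],[0,0,0,38,31,0,1],[0,0,0,38,31,0,1],[0,0,0,38,31,0,1],[0,0,0,38,30,0,1]]'; python3 -m jog '[[0,0,0,0,0,30,1],[0,0,0,0,0,30,1],[0,0,0,0,0,20,1],[0,0,0,0,0,0,1]]';python3 -m jog '[[0,0,0,0,0,6,1],[0,0,0,0,0,6,1],[0,0,0,0,0,6,1],[0,0,0,0,0,6,1],[0,0,0,0,0,6,1]]'
```

```text
time: 2.6
tool_pos: [609.3, -32.2, 231.1]
tcp_rot: [-180.0, 0.0, 95.9]
ft_force: [1.2, 0.2, 0.1]
finger_gap: 0.1
grip_force: 0.0
time: 3.0
tool_pos: [605.8, -33.1, 146.8]
tcp_rot: [-179.6, -0.1, 95.9]
ft_force: [-0.2, -0.7, -0.3]
finger_gap: 0.0
grip_force: 0.0
time: 3.5
tool_pos: [609.2, -32.1, 121.7]
tcp_rot: [179.9, 0.0, 96.0]
ft_force: [-0.4, -0.4, 3.6]
finger_gap: -0.1
grip_force: 1.2
```

```bash
python3 -m jog '[[0,0,0,0,0,5,1],[0,0,0,0,0,5,1],[0,0,0,0,0,5,1],[0,0,0,0,0,5,1]]'
```

```text
time: 3.9
tool_pos: [608.6, -31.8, 100.8]
tcp_rot: [-180.0, -0.0, 96.0]
ft_force: [-1.3, -0.3, 2.1]
finger_gap: -0.1
grip_force: 1.3
```

```bash
python3 -m jog '[[0,0,0,0,0,4,1],[0,0,0,0,0,4,1],[0,0,0,0,0,4,1],[0,0,0,0,0,2,1],[0,0,0,0,0,1,1]]';python3 -m jog '[[0,0,0,0,0,1,1],[0,0,0,0,0,0,1]]'
```

```text
time: 4.4
tool_pos: [608.5, -31.9, 85.8]
tcp_rot: [-180.0, -0.0, 96.0]
ft_force: [-1.2, -0.4, 2.6]
finger_gap: 0.0
grip_force: 1.1
time: 4.6
tool_pos: [608.9, -31.9, 85.2]
tcp_rot: [180.0, -0.0, 96.0]
ft_force: [0.2, -0.1, 0.7]
finger_gap: -0.2
grip_force: 0.0
```

```bash
python3 -m jog '[[0,0,0,0,0,1,1],[0,0,0,0,0,1,1],[0,0,0,0,0,0,1]]';python3 -m jog '[[0,0,0,0,0,1,1],[0,0,0,0,0,1,1],[0,0,0,0,0,0,1]]'
```

```text
time: 4.9
tool_pos: [609.1, -31.9, 85.0]
tcp_rot: [180.0, 0.0, 96.0]
ft_force: [-7.2, 0.8, 11.3]
finger_gap: 0.1
grip_force: 6.1
time: 5.2
tool_pos: [609.2, -31.9, 84.8]
tcp_rot: [179.9, 0.0, 96.0]
ft_force: [-15.2, 1.4, 25.5]
finger_gap: 0.0
grip_force: 12.7
```

```bash
python3 -m jog '[[0,0,0,0,0,-10,1],[0,0,0,0,0,-35,1],[0,0,0,0,0,-35,1]]';python3 -m jog '[[0,0,0,-26,-28,0,1],[0,0,0,-26,-28,0,1],[0,0,0,-26,-28,0,1],[0,0,0,-26,-27,0,1],[0,0,0,0,0,0,1]]'
python3 - <<'E'
from bench import r
import cv2,pickle,numpy as np
d={}
print(r.sense()["tool_pos"])
for n in("scene","side"):
    d[n]=r.snapshot(n)
pickle.dump(d,open("p1.pkl","wb"))
f=lambda i:cv2.resize(np.clip(i*1.5,0,255).astype(np.uint8),(400,600) ,interpolation=3)
a=d["side"]["pixels"][170:320,310:410,::-1];b=d["scene"]["pixels"][190:340,225:325,::-1]
cv2.imwrite("pics/c3.png",np.hstack([f(a),f(b)]))
E
```

```text
time: 5.5
tool_pos: [607.9, -31.8, 161.1]
tcp_rot: [-179.9, -0.0, 96.0]
ft_force: [0.6, 0.1, 0.6]
finger_gap: -0.0
grip_force: 0.0
time: 6.0
tool_pos: [507.1, -149.9, 161.4]
tcp_rot: [-180.0, 0.1, 95.8]
ft_force: [0.9, 0.5, 0.2]
finger_gap: -0.2
grip_force: 0.0
[ 507.12596007 -149.89341124  161.35815652]
```

View pics/c3.png

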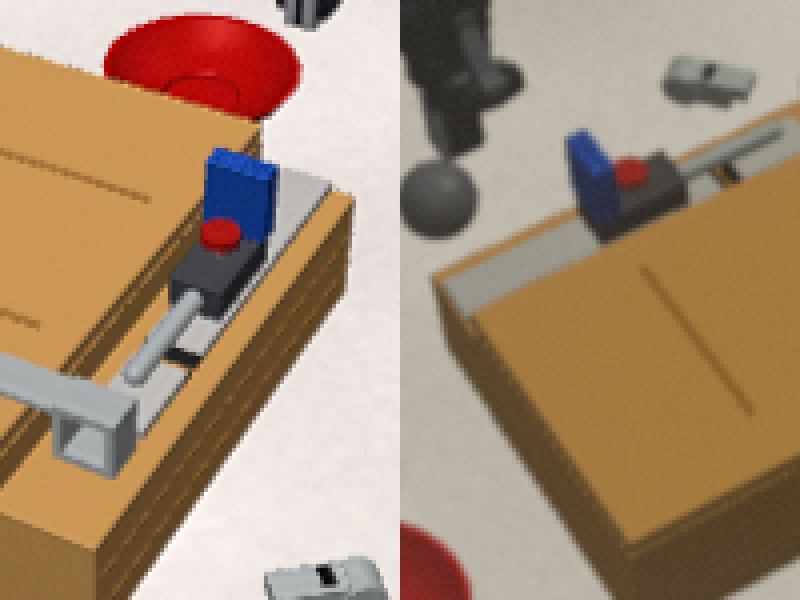

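The lid is shut flush. In the scene half the tab's -y top corners are at (567,139) and (590,190), and the cap is at (631,163). In the side half the cap is at (222,228) and the notch at (182,356). I'll refit with these.

```bash
cat > fit2.py <<'E'
import fit,numpy as np
from scipy.optimize import least_squares
X=[("scene",'B',-95,-25,122,(567,139)),("scene",'B',-65,-25,122,(590,190)),("scene",'B',-80,0,98,(631,163)),("scene",(-105,-130,60),(434,276)),("side",'B',-80,0,98,(222,228)),("side",(-80,20,65),(182,356)),("side",(-105,130,60),(97,548)),("side",(-105,-130,60),(353,200))]
def px(o): u,v=o[-1]; return np.array([(u-400)/4+225,v/4+190]) if o[0]=="scene" else np.array([u/4+310,v/4+170])
def r2(q): return np.r_[fit.res(q),np.ravel([fit.proj(fit.d[o[0]],fit.W(fit.pt(o[1:],q),q))-px(o) for o in X])]
f=least_squares(r2,np.load("q.npy"),loss='soft_l1');q=f.x;print(q);print(r2(q)[-16:].reshape(-1,2).round(1).tolist());np.save("q2.npy",q)
for n,y in dict(face=q[4]-120,start=q[4]-150,end=-5-11).items(): print(n,y,fit.W(np.array([-80,y,104]),q).round(1))
E
python3 fit2.py
```

```text
[ 5.77598468e+02 -3.20160612e+01  1.09039893e-01  6.08803081e-01
  6.24097122e+01]
[[-2.9, -0.6], [-0.8, -3.2], [-2.3, 1.3], [-1.9, -1.0], [-0.4, -0.7], [-4.2, -0.7], [-0.1, 0.3], [-0.2, -1.9]]
face -57.59028778108182 [504.3 -98.  104. ]
start -87.59028778108183 [ 507.6 -127.8  104. ]
end -16 [499.8 -56.6 104. ]
```

```bash
python3 -m jog '[[0,0,0,0,2.5,20,1],[0,0,0,0,0,25,1],[0,0,0,0,0,22,1],[0,0,0,0,0,0,1]]';python3 -m jog '[[0,0,0,8,0,0,1],[0,0,0,8,0,0,1],[0,0,0,8,0,0,1],[0,0,0,4,0,0,1],[0,0,0,0,0,0,1]]'
```

```text
time: 6.5
tool_pos: [510.0, -144.7, 90.7]
tcp_rot: [-179.7, -0.2, 96.1]
ft_force: [-0.1, -0.1, 0.1]
finger_gap: 0.1
grip_force: 0.0
time: 7.0
tool_pos: [509.2, -118.1, 95.0]
tcp_rot: [179.9, 0.0, 96.0]
ft_force: [-0.2, -0.5, -0.2]
finger_gap: 0.1
grip_force: 0.0
```

```bash
for i in 1 2 3; do python3 -m jog '[[0,0,0,2,0,0,1],[0,0,0,2,0,0,1]]' | grep -E "tool_pos|force"; done
```

```text
tool_pos: [508.4, -114.9, 94.5]
ft_force: [-0.4, -0.2, -0.2]
grip_force: 0.0
tool_pos: [507.9, -110.9, 94.2]
ft_force: [0.9, -0.3, 0.3]
grip_force: 0.0
tool_pos: [507.5, -106.8, 94.2]
ft_force: [0.4, 0.3, 0.4]
grip_force: 0.0
```

```bash
for i in 1 2 3 4 5 6; do python3 -m jog '[[0,0,0,2,0,0,1],[0,0,0,2,0,0,1]]' | grep -E "tool_pos|ft_force"; done
```

```text
tool_pos: [507.1, -103.3, 94.3]
ft_force: [1.0, -3.9, -1.6]
tool_pos: [506.7, -99.1, 94.3]
ft_force: [0.7, -3.0, -0.7]
tool_pos: [506.3, -94.9, 94.3]
ft_force: [0.5, -2.7, -0.2]
tool_pos: [505.9, -90.8, 94.3]
ft_force: [1.3, -2.8, -0.8]
tool_pos: [505.5, -86.8, 94.3]
ft_force: [0.6, -2.9, -0.9]
tool_pos: [505.1, -82.9, 94.3]
ft_force: [1.9, -3.0, -2.3]
```

```bash
for i in 1 2 3; do python3 -m jog '[[0,0,0,2,0,0,1],[0,0,0,2,0,0,1]]' | grep -E "tool_pos|ft_force"; done
```

```text
tool_pos: [504.6, -78.9, 94.3]
ft_force: [1.5, -3.7, -0.9]
tool_pos: [504.2, -74.9, 94.3]
ft_force: [1.1, -3.8, -2.5]
tool_pos: [503.8, -70.9, 94.3]
ft_force: [2.0, -2.7, -2.2]
```

```bash
for i in 1 2 3 4; do python3 -m jog '[[0,0,0,1,0,0,1]]' | grep -E "tool_pos|ft_force"; done
```

```text
tool_pos: [503.7, -69.8, 94.3]
ft_force: [1.9, -2.8, -1.1]
tool_pos: [503.6, -69.0, 94.3]
ft_force: [1.9, -2.4, -1.8]
tool_pos: [503.5, -68.0, 94.3]
ft_force: [1.3, -3.1, -1.0]
tool_pos: [503.4, -67.1, 94.3]
ft_force: [2.1, -3.4, -2.1]
```

One-millimetre steps from here, stopping when the force drops.

```bash
for i in 1 2 3; do python3 -m jog '[[0,0,0,1,0,0,1]]' | grep -E "tool_pos|ft_force"; done
```

```text
tool_pos: [503.3, -66.1, 94.3]
ft_force: [2.5, -2.5, -0.9]
tool_pos: [503.2, -65.1, 94.3]
ft_force: [2.3, -2.5, -0.7]
tool_pos: [503.1, -64.1, 94.3]
ft_force: [2.7, -2.6, -1.8]
```

```bash
for i in 1 2; do python3 -m jog '[[0,0,0,1,0,0,1]]' | grep -E "tool_pos|ft_force"; done
```

```text
tool_pos: [503.0, -63.0, 94.3]
ft_force: [0.6, -2.8, -1.5]
tool_pos: [502.8, -61.9, 94.4]
ft_force: [1.1, -0.7, 1.4]
```

```bash
python3 -m jog '[[0,0,0,0,0,0,1],[0,0,0,0,0,0,1]]' | grep force; python3 -m jog '[[0,0,0,-10,0,0,1],[0,0,0,-20,0,0,1],[0,0,0,-20,0,0,1],[0,0,0,0,0,-40,1],[0,0,0,0,0,-40,1]]';python3 -m jog '[[0,0,0,-30,0,-20,1],[0,0,0,-40,0,0,1],[0,0,0,0,0,0,1]]'
python3 - <<'E'
from bench import r
import cv2,numpy as np,fit
q=np.load("q2.npy");a=r.snapshot("side");b=r.snapshot("scene")
for t in(109,115,121):
  q[4]=t;print(t,[(((fit.proj(c,fit.W(np.array([-80,t-95,z]),q))-o)*4).round()+k).tolist() for c,o,k in((a,(310,170),(0,0)),(b,(225,190),(400,0))) for z in(98,94)])
f=lambda i:cv2.resize(np.clip(i*1.5,0,255).astype(np.uint8),(400,600),interpolation=3)
cv2.imwrite("pics/c4.png",np.hstack([f(a["pixels"][170:320,310:410,::-1]),f(b["pixels"][190:340,225:325,::-1])]))
E
```

```text
ft_force: [0.2, -0.4, 0.4]
grip_force: 0.0
time: 11.0
tool_pos: [506.5, -112.6, 173.5]
tcp_rot: [-179.8, -0.1, 95.9]
ft_force: [1.2, -0.1, 0.1]
finger_gap: 0.2
grip_force: 0.0
time: 11.3
tool_pos: [515.8, -186.2, 195.7]
tcp_rot: [179.9, 0.2, 95.8]
ft_force: [-0.5, 0.4, -0.1]
finger_gap: 0.2
grip_force: 0.0
109 [[173.0, 286.0], [173.0, 293.0], [706.0, 128.0], [706.0, 133.0]]
115 [[167.0, 294.0], [167.0, 301.0], [716.0, 123.0], [717.0, 128.0]]
121 [[161.0, 302.0], [160.0, 309.0], [727.0, 118.0], [727.0, 123.0]]
```

View pics/c4.png

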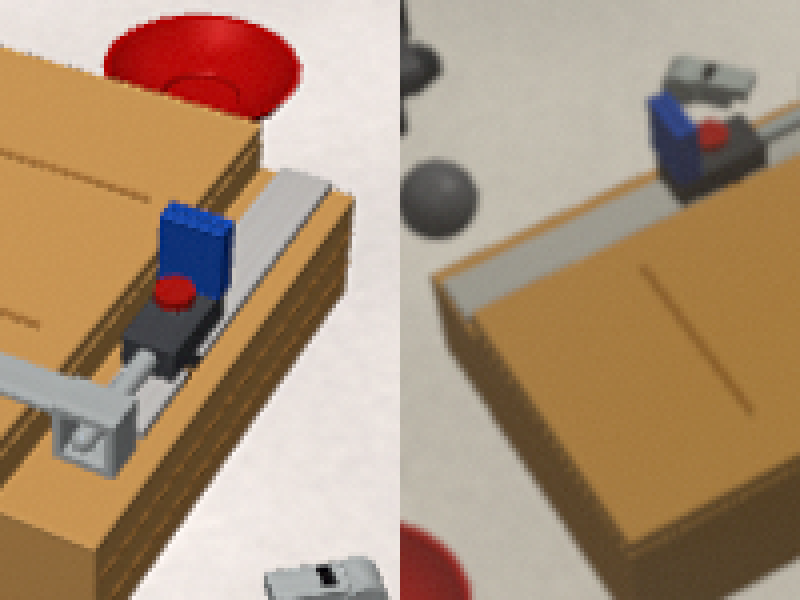

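The cap is now at (175,290) in the side half and (712,132) in the scene half. I can't tell from that whether the pin has dropped, so I'll measure blob displacements against the earlier picture.

```bash
cat > bl.py <<'E'
from bench import r
import numpy as np,pickle,fit,cv2
q=np.load("q2.npy");p=pickle.load(open("p1.pkl","rb"))
box={"side":(180,270,335,385),"scene":(205,255,350-90,325)}
def cen(n,im,c):
    a,b,l,h=box[n];i=im[a:b,l:h].astype(float)
    w=(i[...,2]-np.maximum(i[...,0],i[...,1])) if c=="blue" else (i[...,0]-1.6*np.maximum(i[...,1],i[...,2])-5)
    m=w>15; ys,xs=np.nonzero(m); x=xs+l;y=ys+a
    return np.array([x.mean(),y.mean()]),m.sum(),np.array([x.min(),x.max(),y.min(),y.max()])
for n in("side","scene"):
    now=r.snapshot(n)
    for c in("blue","red"):
        A=cen(n,p[n]["pixels"],c);B=cen(n,now["pixels"],c);print(n,c,A[0].round(1),A[1],A[2],B[0].round(1),B[1],B[2],"d",(B[0]-A[0]).round(2))
    for d,z in((42,0),(45,0),(48,0),(54,0),(42,-4.5),(48,-4.5),(54,-4.5)):
        P=[fit.proj(now,fit.W(np.array([-80,y,zz]),q)) for y,zz in((-32.6,97),(-32.6+d,97+z))];print(d,z,(P[1]-P[0]).round(2))
E
python3 bl.py
```

```text
side blue [370.  217.7] 329 [361 379 207 230] [358.7 231.6] 344 [349 368 220 244] d [-11.29  13.93]
side red [362.2 191.1] 796 [336 384 180 232] [361.2 192.8] 802 [336 384 180 247] d [-1.04  1.64]
42 0 [-10.61  13.55]
45 0 [-11.39  14.55]
48 0 [-12.18  15.56]
54 0 [-13.77  17.59]
42 -4.5 [-10.68  15.61]
48 -4.5 [-12.25  17.62]
54 -4.5 [-13.84  19.65]
scene blue [272.  229.9] 102 [267 277 222 243] [292.5 219.4] 94 [287 298 213 232] d [ 20.5 -10.5]
scene red [282.2 232.5] 40 [279 286 230 235] [302.8 223.3] 37 [300 306 221 226] d [20.58 -9.18]
42 0 [18.89 -9.1 ]
45 0 [20.23 -9.74]
48 0 [ 21.56 -10.38]
54 0 [ 24.21 -11.66]
42 -4.5 [19.02 -7.55]
48 -4.5 [21.67 -8.83]
54 -4.5 [ 24.32 -10.1 ]
```

```bash
sed -i 's/"side":(180,/"side":(222,/' bl.py; python3 bl.py | grep red
python3 - <<'E'
import pickle,cv2,numpy as np
from bench import r
p=pickle.load(open("p1.pkl","rb"))["side"]["pixels"];n=r.snapshot("side")["pixels"]
g=lambda i,y,x:cv2.resize(np.clip(i[y:y+75,x:x+50,::-1]*1.6,0,255).astype(np.uint8),(400,600),interpolation=cv2.INTER_CUBIC)
cv2.imwrite("pics/c5.png",np.hstack([g(p,200,345),g(n,214,334)]))
E
```

```text
side red [364.4 228.5] 69 [360 369 225 232] [353.2 243.1] 76 [348 358 239 247] d [-11.28  14.64]
scene red [282.2 232.5] 40 [279 286 230 235] [302.7 223.3] 37 [300 306 221 226] d [20.48 -9.18]
```

View pics/c5.png

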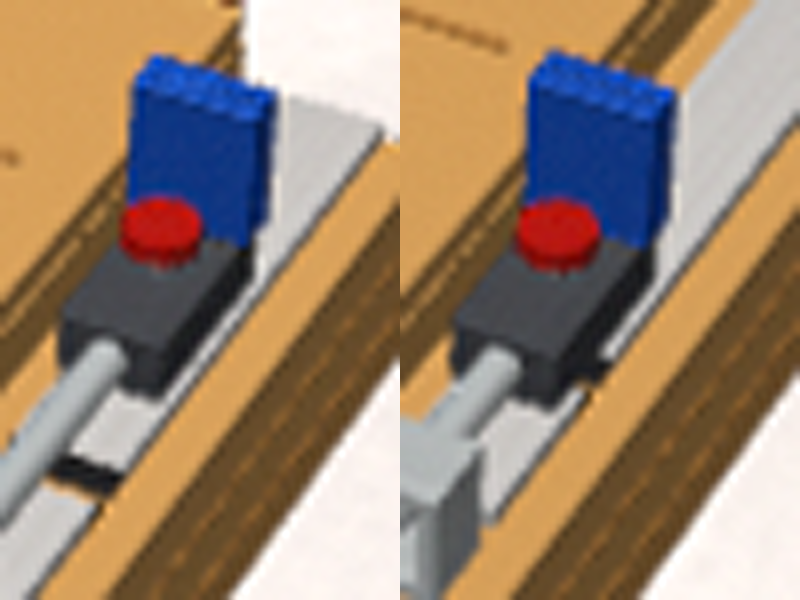

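In the close-up the notch mouth is still visible ahead of the carriage's middle. The bolt seems to be at about 109 mm with the pin only starting to drop. I'll go back and creep on in 1 mm steps.

```bash
python3 -m jog '[[0,0,0,40,0,0,1],[0,0,0,30,0,20,1],[0,0,0,0,0,40,1],[0,0,0,0,0,40,1],[0,0,0,0,0,0,1]]'; python3 -m jog '[[0,0,0,20,0,0,1],[0,0,0,15,0,0,1],[0,0,0,8,0,0,1],[0,0,0,3,0,0,1],[0,0,0,0,0,0,1]]' ; for i in 1 2 3 4; do python3 -m jog '[[0,0,0,1,0,0,1]]' | grep -E "tool_pos|ft_force"; done
```

```text
time: 12.15
tool_pos: [503.4, -109.4, 88.3]
tcp_rot: [-179.4, -0.3, 96.1]
ft_force: [-0.6, 0.2, -0.7]
finger_gap: -0.1
grip_force: 0.0
time: 12.65
tool_pos: [503.7, -65.9, 95.2]
tcp_rot: [179.9, 0.0, 96.0]
ft_force: [0.9, 0.3, 0.5]
finger_gap: -0.0
grip_force: 0.0
tool_pos: [503.5, -65.5, 94.8]
ft_force: [-0.6, 0.2, -0.1]
tool_pos: [503.1, -64.5, 94.5]
ft_force: [0.6, -0.1, 0.2]
tool_pos: [502.9, -63.5, 94.3]
ft_force: [-0.6, 0.3, -0.0]
tool_pos: [502.8, -62.3, 94.2]
ft_force: [0.0, -0.1, -0.3]
```

```bash
for i in 1 2 3; do python3 -m jog '[[0,0,0,1,0,0,1]]' | grep -E "tool_pos|ft_force"; done
```

```text
tool_pos: [502.7, -61.3, 94.2]
ft_force: [0.5, -1.5, -0.1]
tool_pos: [502.6, -60.2, 94.3]
ft_force: [0.7, -0.3, -0.1]
tool_pos: [502.5, -59.1, 94.2]
ft_force: [-0.4, 0.3, 0.7]
```

```bash
python3 -m jog '[[0,0,0,1,0,0,1]]' | grep -E "tool_pos|ft_force"; python3 bl.py | grep -E "blue|red"
```

```text
tool_pos: [502.4, -58.0, 94.3]
ft_force: [0.3, 0.7, 0.2]
side blue [371.2 224.8] 94 [361 378 222 230] [357.1 233.6] 382 [348 366 222 246] d [-14.09   8.82]
side red [364.4 228.5] 69 [360 369 225 232] [351.5 246.8] 76 [347 356 243 251] d [-12.93  18.37]
scene blue [272.  229.9] 102 [267 277 222 243] [297.6 228.4] 7 [296 300 224 233] d [25.58 -1.46]
scene red [282.2 232.5] 40 [279 286 230 235] [305.4 223.2] 37 [303 308 220 226] d [23.23 -9.26]
```

The cap has now moved about 51 mm forward and dropped about 4.5 mm, so the bolt has snapped into the notch. I'll retreat and check once more.

```bash
python3 -m jog '[[0,0,0,-10,0,0,1],[0,0,0,-20,0,0,1],[0,0,0,-20,0,0,1],[0,0,0,0,0,-40,1],[0,0,0,0,0,-40,1]]'>/dev/null;python3 -m jog '[[0,0,0,-30,0,-20,1],[0,0,0,-40,0,0,1],[0,0,0,0,0,0,1],[0,0,0,0,0,0,1],[0,0,0,0,0,0,1]]'; python3 bl.py | grep -E "blue|red"
python3 - <<'E'
from bench import r
import cv2,numpy as np
n=r.snapshot("side")["pixels"]
cv2.imwrite("pics/c6.png",cv2.resize(np.clip(n[145:335,220:410,::-1]*1.5,0,255).astype(np.uint8),(600,600),interpolation=3))
E
```

```text
time: 14.55
tool_pos: [514.5, -177.2, 193.7]
tcp_rot: [-179.9, -0.1, 96.0]
ft_force: [0.2, -0.2, 0.3]
finger_gap: -0.1
grip_force: 0.0
side blue [371.2 224.8] 94 [361 378 222 230] [357.  233.8] 369 [348 366 222 246] d [-14.17   9.07]
side red [364.4 228.5] 69 [360 369 225 232] [351.5 246.8] 76 [347 356 243 251] d [-12.93  18.37]
scene blue [272.  229.9] 102 [267 277 222 243] [295.2 218.4] 93 [290 301 212 233] d [ 23.16 -11.51]
scene red [282.2 232.5] 40 [279 286 230 235] [305.3 223.4] 33 [303 308 221 226] d [23.1  -9.08]
```

View pics/c6.png

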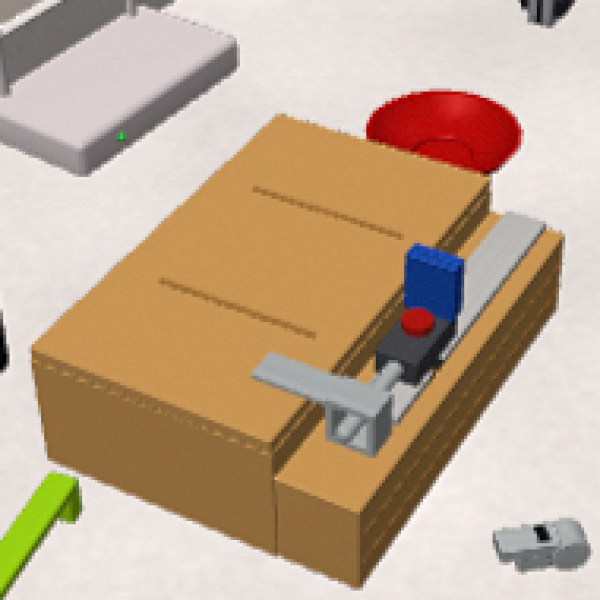

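The lid is shut, the rod passes through the staple, the cap sits lower at (417,322), and the dish, whistle and scoop in view have not moved. Handing in.

```bash
python3 -c "
from bench import r
print(r.hand_in())"
```

```text
the job is handed in; nothing more can be done
None
```

The lid is shut, the bolt is through the staple with its pin dropped into the notch, the arm is clear, and the job is handed in; the hand-in returned no verdict.

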